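Clamp a marble column shaft in the V-blocks

ROBOT

A 6-joint arm with a two-finger parallel gripper is mounted at the origin on the work surface. World frame = base frame: x ahead of the robot, y to its left, z up, the work surface at z = 0. Lengths are in m, angles in rad, forces in N, time in s.
With the tool pointing down it reaches from about 0.35 to 0.875 m from the base axis. Payload 4.2 kg.
Tool frame: the origin (TCP) lies at the very end of the fingers, on their centre line; the grasp point (between the pads) lies 19 mm behind it; z points along the fingers, y is the direction in which the jaws open and shut (so a half turn about z gives the same grasp; the last joint's range is limited). The gripper opens to 87 mm and grips with 3 to 60 N. Pads are 19 mm wide; open, the fingers measure 117 mm over their backs; the gripper's body (75 mm by 190 mm) begins 51 mm behind the grasp point.
Start: joints at [1.577, 0.385, 0.008, 0, -1.194, -0.259], TCP at [0.156, 0.605, 0.223] pointing down, gripper open.
Joint ranges: [-3.14, 3.14], [-1.21, 2.06], [-1.07, 1.41], [-3.16, 2.05], [-2.99, -0.16], [-3.1, 3.1]. Speed limits (rad/s): [2.79, 2.79, 3.14, 3.14, 3.14, 3.14].

INTERFACE

Orientations are given as a unit quaternion [w, x, y, z].
In Python, from rig import robot, vision gives the robot as it stands. Calls block until the motion is done:
- robot.movep(position, orientation): joint-space move of the TCP to a pose.
- robot.move_straight(position, v=0.15, attitude=None, force_limit=None): straight line of the TCP; attitude=None keeps the orientation; v is the mean speed in m/s. With force_limit (N) it stops when the force on the tool has changed by that much, and returns True; else False.
- robot.movej(angles): joint-space move.
- robot.move_gripper(opening, squeeze=None): opening from 0.0 (shut) to 1.0 (fully open); squeeze is the grip in N (None keeps the last); returns when the fingers have stopped.
- robot.pause(seconds).
- robot.inverse_kinematics(position, orientation): joint angles nearest the present ones, or None.
- vision.read_camera(name): name is "scene" or "side" or "wrist"; returns the picture (420x560x3 uint8, red, green, blue); there is no depth.
- vision.camera_model(name): a dict with "fx", "fy", "cx", "cy" (pixels), "dist" ([k1, k2, p1, p2, k3] as OpenCV has them; the pictures are not rectified), "R" (3x3) and "t" (3): a world point X has camera coordinates R X + t; the wrist camera has in their place "hand_eye" (4x4, takes a point from camera to tool coordinates, whose origin is the TCP and whose axes are the flange's). Camera axes: x right, y down, z forward; pixel columns grow to the right and rows downward; lengths in m; the calibration is good to about 2 mm. A picture is of the moment at which its call begins: read the wrist's pose just before it. camera_model takes no time and is no camera call.
A pose or a line that the arm cannot do raises robot.PlanningError and nothing moves.
- robot.sign_off(): hands the job in, once; it reports no verdict.
Readings, each from a call of its own:
- robot.get_clock(): time.
- robot.get_joints(): joint angles.
- robot.get_dq(): joint speeds.
- robot.get_tau(): joint torques, N m.
- robot.get_eef_pos(): TCP position.
- robot.get_orientation(): TCP orientation.
- robot.get_ft_force(): force on the tool from outside, world axes, zero at the start.
- robot.get_wrist_torque(): the same for the moment, N m.
- robot.get_grip_width(): opening from 0.0 (shut) to 1.0 (fully open).
Only numpy, scipy, OpenCV 4.12 (cv2) and the standard library are available. Lean on these libraries where they do the work, as an engineer would, in place of code of your own. Each camera call takes 0.05 s, during which the arm holds its last target. There are 200 camera calls.

TASK

Take the white marble shaft from the timber rack, set it down gently in the two V-blocks so that it lies centred, and slide it along the V until its end bears firmly on the sprung end stop, pressing the stop's plunger in by feel but never jamming it. Then swing the strap over the shaft and press its red handle down until the catch snaps over the strap, so that the shaft is left clamped, still centred and still against the stop. Leave the other tools and stones on the bench alone.

Things in the scene. Friction and masses are not known exactly. Their poses are not given: they have to be found in the camera images.
- shaft_center (a point): Centre of the loose marble shaft: a plain white cylinder, 40 mm in diameter, 200 mm long, 0.56 to 0.76 kg; x runs along its axis, both ends alike (it may roll, so y and z point anywhere). It starts lying across the two saddles of the rack, its axis 40 mm above the bench. A fall of more than about 8 mm damages it.
- rack: Low timber rack, fixed in each episode: board 190 x 90 x 10 mm with two V-notched saddles 22 mm thick, centred 65 mm either side of its middle, tops up to 34 mm above the bench; origin at the middle of its underside, x along the shaft lying on it. Between the saddles the board is bare, so fingers can reach round the shaft's middle.
- fixture: Blue clamping fixture, fixed in each episode; origin under it on the bench, z up, x along the V towards the end stop, y towards the strap's hinge. Base plate 12 mm thick, from x = -115 to 155 mm, 75 mm to either side. Two steel V-blocks 84 mm wide, tops 52 mm above the bench, with a cork-lined 90-degree V: x = -80 to -45 mm and x = 45 to 95 mm; between them fingers are free down to the plate.
- seat (a point): Point of the fixture on the axis that the shaft takes when seated, midway between the V-blocks, 54.3 mm above the bench; axes as the fixture. Seated, the shaft's axis stands 2.3 mm above the blocks' tops. Sliding the resting shaft along the V takes about 3 to 8 N.
- stop: End stop of the fixture: fixed upright steel plate 12 mm thick (along x), 60 mm wide, 66 mm high on the base plate; origin at the middle of its lower edge, 143 mm from the seat point along x; axes as the fixture. Through it, on the shaft's axis, goes an adjusting screw with a sprung plunger on its end.
- stop_bore (a point): Point on the shaft's axis in the middle of the stop plate. From it the screw and its rubber-faced plunger (20 mm across) reach towards the V-blocks; how far is set by hand and not measured: the face stands 24 to 44 mm from this point, so the shaft's centre ends 0 to 20 mm (plus its travel) to +x of the seat. Plunger: 2 N to start, then 2.5 N per mm, 4 mm travel, then solid; 1.5 to 3.5 mm in is a firm bearing, over 18 N jams.
- strap (a joint): Angle of the swing strap about its hinge, rad: 0 closed and level over the shaft, 1.57 upright, 2.1 leaning back fully open; starts between 1.7 and 2.05. The hinge is stiff: the strap stays where it is left (about 2 N at the handle moves it) and does not fall.
- strap_hinge (a point): Point on the strap's hinge axis, which is parallel to the V (fixture x); it lies 80 mm towards +x, 56 mm towards +y and 25.7 mm above the seat point. Dark steel hinge ears reach 94 mm above the bench.
- strap_handle (a point): Centre of the strap's red handle, a round bar 18 mm in diameter, 44 mm long, parallel to the hinge axis. At strap angle q it lies 144 cos q - 12 sin q mm from the hinge towards the fixture's -y and 144 sin q + 12 cos q mm above the hinge. The strap is a flat aluminium bar 24 mm wide, 6 mm thick, with a sprung rubber pad that meets the seated shaft at about 0.08 rad.
- catch_foot (a point): Foot of the spring catch on the fixture's -y side, 26 mm above the bench; the upright with a brass nose reaches 120 mm high, meets the strap's cross-pin through the slot at about 0.23 rad and snaps over it at about 0.01 rad. Pressing the handle down along its arc takes 2 to 15 N until it snaps; the strap is then solid at -0.035 rad (5 mm lower at the handle).
- mallet: Bystander: wooden carving mallet standing on its head, 92 mm across and 240 mm high; origin at the middle of its underside.
- chisel: Bystander: steel stone chisel lying flat, about 210 mm long (along x), 16 mm thick; origin under its middle.
- square: Bystander: wood and steel try square lying flat, stock 120 mm along y, blade 180 mm along +x, 14 mm high; origin under the stock.
- offcut: Bystander: marble offcut, 90 x 55 x 40 mm; origin at the middle of its underside.
Mind the look-alikes: they are no part of the job. Leave any pink or yellow look-alike of the part that bears shaft_center alone.

How it is judged:
By the outcome, as a careful person would: the job done as asked, in the order asked, and still so for the second after the job is handed in, with the robot touching nothing.
It also fails if it takes over 72 s, if anything falls off the work surface, if the arm or the gripper's body presses on something with over 40 N, if the wrist force passes 120 N, or if a joint passes its speed limit or range.

## Working session

There is one attempt and no reset: what is moved stays moved. The work goes in short steps, each a Python script; the robot and the scene stay as the last script left them, time stands still between calls to the robot, and variables do not carry over. Pictures are saved under pics/ and viewed, about 8 in all and at most 12, crops included, and the job is handed in when it is done.

```bash
mkdir -p pics; ls; cat > h.py <<'E'
import numpy as np, cv2
from rig import robot, vision
def snap(n,f):
    im=vision.read_camera(n); cv2.imwrite(f'pics/{f}.png',im[:,:,::-1]); return im
E
python3 - <<'E'
from h import *
a=snap('scene','scene0'); b=snap('side','side0')
cv2.imwrite('pics/both.png',cv2.resize(np.vstack([a,b])[:,:,::-1],None,fx=1,fy=1)[:, :])
for n in('scene','side','wrist'):
    m=vision.camera_model(n); print(n,{k:np.round(v,4).tolist() for k,v in m.items()})
print(robot.get_clock(),robot.get_orientation())
E
```

```text
pics
scene {'fx': 532.7498, 'fy': 532.7498, 'cx': 271.8603, 'cy': 210.8926, 'dist': [0.0652, 0.0, 0.0, 0.0, 0.0], 'R': [[-0.7052, 0.709, -0.0046], [0.47, 0.4625, -0.7518], [-0.5309, -0.5323, -0.6594]], 't': [0.3404, -0.2019, 1.9813]}
side {'fx': 398.8856, 'fy': 398.8856, 'cx': 278.6109, 'cy': 207.2928, 'dist': [0.0088, 0.0, 0.0, 0.0, 0.0], 'R': [[0.9519, -0.3064, 0.0005], [-0.2008, -0.6252, -0.7542], [0.2314, 0.7178, -0.6566]], 't': [-0.49, 0.2058, 1.2033]}
wrist {'fx': 329.0154, 'fy': 329.0154, 'cx': 283.7303, 'cy': 211.1012, 'dist': [-0.0574, 0.0, 0.0, 0.0, 0.0], 'hand_eye': [[0.0004, -0.9648, -0.2628, 0.0713], [1.0, 0.0005, -0.0004, -0.0003], [0.0005, -0.2628, 0.9648, -0.1614], [0.0, 0.0, 0.0, 1.0]]}
0.1 [ 9.61707066e-04  9.92011832e-01 -1.26141166e-01 -8.30810365e-05]
```

View pics/scene0.png

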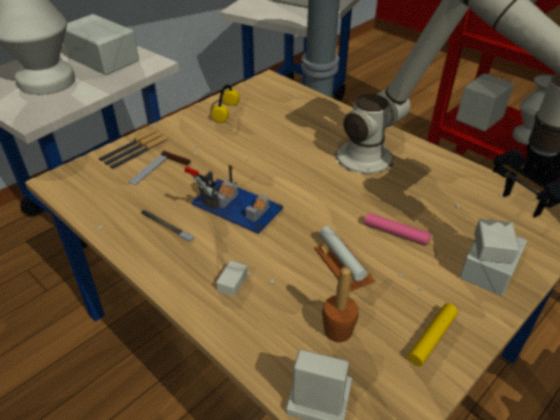

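View pics/side0.png

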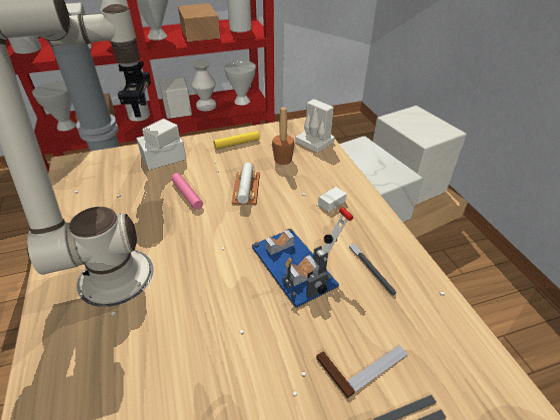

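The white shaft on the brown rack is at scene (343,252) / side (246,183). The look-alikes are pink (scene 397,229 / side 187,190), yellow (435,334 / 237,140) and the offcut (232,277 / 333,200). I choose the white one on the rack. The fixture is at scene (237,205) / side (295,265), and the red handle at scene (192,172) / side (345,213).

```bash
cat >> h.py <<'E'
from scipy.spatial.transform import Rotation as Ro
def q2R(q): return Ro.from_quat([q[1],q[2],q[3],q[0]]).as_matrix()
def R2q(R):
    x,y,z,w=Ro.from_matrix(R).as_quat(); return [w,x,y,z]
def cam(n,pose=None):
    m=vision.camera_model(n); K=np.array([[m['fx'],0,m['cx']],[0,m['fy'],m['cy']],[0,0,1]]); d=np.array(m['dist'],float)
    if n=='wrist':
        H=np.array(m['hand_eye']); p,q=pose; Rt=q2R(q); Rc=Rt@H[:3,:3]; c=Rt@H[:3,3]+np.array(p)
    else:
        Rc=np.array(m['R']).T; c=-Rc@np.array(m['t'])
    return K,d,Rc,c
def ray(C,px):
    K,d,Rc,c=C; u=cv2.undistortPoints(np.array([[px]],float),K,d)[0,0]; v=Rc@np.r_[u,1]; return c,v/np.linalg.norm(v)
def plane(C,px,z):
    c,v=ray(C,px); return c+v*(z-c[2])/v[2]
def tri(L):
    A=0;b=0
    for C,px in L:
        c,v=ray(C,px); P=np.eye(3)-np.outer(v,v); A=A+P; b=b+P@c
    X=np.linalg.solve(A,b); r=[np.linalg.norm((np.eye(3)-np.outer(v,v))@(X-c)) for c,v in (ray(C,p) for C,p in L)]
    return X,max(r)
def proj(C,X):
    K,d,Rc,c=C; return cv2.projectPoints(np.array([X],float),cv2.Rodrigues(Rc.T)[0],-Rc.T@c,K,d)[0][0,0]
def down(yaw):  # tool x at yaw, z down
    c,s=np.cos(yaw),np.sin(yaw); return R2q(np.array([[c,s,0],[s,-c,0],[0,0,-1]]))
def wsnap(f):
    p=(robot.get_eef_pos(),robot.get_orientation()); im=snap('wrist',f)
    np.savez(f'pics/{f}.npz',p=p[0],q=p[1]); return im,cam('wrist',p)
def wload(f):
    z=np.load(f'pics/{f}.npz'); return cv2.imread(f'pics/{f}.png')[:,:,::-1],cam('wrist',(z['p'],z['q']))
E
python3 - <<'E'
from h import *
S,D=cam('scene'),cam('side')
for n,a,b in [('shaft',(343,252),(246,183)),('handle',(192,172),(346,213)),('fixt',(237,205),(295,265)),('catch/vert',(231,178),(290,272)),('mallet',(341,322),(283,152)),('offcut',(232,277),(333,200))]:
    print(n,*[np.round(v,3) for v in tri([(S,a),(D,b)])])
for n,C,ps,z in [('shaftS',S,[(324,233),(363,272)],.04),('shaftD',D,[(249,167),(243,199)],.04),('plateS',S,[(211,184),(282,208),(263,230),(193,206)],.012),('plateD',D,[(253,246),(290,230),(338,283),(302,303)],.012)]:
    print(n,[np.round(plane(C,p,z)[:2],3).tolist() for p in ps])
E
```

```text
shaft [0.473 0.279 0.038] 0.004
handle [ 0.662 -0.154  0.203] 0.0
fixt [ 0.523 -0.128  0.005] 0.004
catch/vert [ 0.484 -0.194  0.061] 0.002
mallet [0.671 0.434 0.038] 0.003
offcut [0.754 0.107 0.019] 0.002
shaftS [[0.449, 0.19], [0.493, 0.371]]
shaftD [[0.512, 0.369], [0.442, 0.186]]
plateS [[0.513, -0.266], [0.432, -0.003], [0.549, 0.027], [0.63, -0.219]]
plateD [[0.422, -0.019], [0.559, 0.014], [0.62, -0.239], [0.496, -0.272]]
```

```bash
python3 - <<'E'
from h import *
r=np.radians
for n,p,ys in [('shaft',(.473,.279,.02),(74,-106)),('above',(.473,.279,.2),(74,-106)),('seat',(.523,-.1,.035),(105,-75)),('seatup',(.523,-.1,.2),(105,-75)),('press',(.457,-.2,.1),(105,-75,15,195)),('open',(.67,-.154,.2),(105,-75,15,195))]:
    for y in ys:
        q=robot.inverse_kinematics(p,down(r(y))); print(n,y,None if q is None else np.round(q,2))
robot.movep([.473,.25,.2],down(r(74)))
wsnap('w1')
robot.movep([.473,.31,.2],down(r(74)))
wsnap('w2')
print(robot.get_clock())
E
```

```text
shaft 74 [ 0.83  0.49 -0.42  0.   -0.66  2.03]
shaft -106 [ 0.83  0.49 -0.42  0.   -0.66 -1.11]
above 74 [ 0.83  0.27 -0.21  0.   -1.08  2.03]
above -106 [ 0.83  0.27 -0.21  0.   -1.08 -1.11]
seat 105 [ 0.12  0.45 -0.45  0.   -0.68 -3.  ]
seat -75 [ 0.12  0.45 -0.45  0.   -0.68  0.15]
seatup 105 [ 0.12  0.25 -0.25  0.   -1.07 -3.  ]
seatup -75 [ 0.12  0.25 -0.25  0.   -1.07  0.15]
press 105 [-0.09  0.3  -0.46  0.   -0.8  -2.79]
press -75 [-0.09  0.3  -0.46  0.   -0.8   0.35]
press 15 [-0.09  0.3  -0.46  0.   -0.8   1.92]
press 195 [-0.09  0.3  -0.46  0.   -0.8  -1.22]
open 105 [ 0.01  0.51  0.15  0.   -1.21 -2.89]
open -75 [ 0.01  0.51  0.15  0.   -1.21  0.25]
open 15 [ 0.01  0.51  0.15  0.   -1.21  1.82]
open 195 [ 0.01  0.51  0.15  0.   -1.21 -1.32]
2.5583
```

View pics/w1.png

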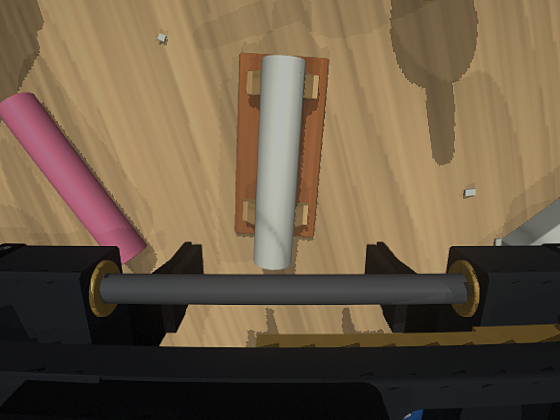

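Wrist view 1: the white shaft lies on the brown rack, with ends at (284,57) and (272,268). The pink look-alike is at left (70,180) and stays untouched. The choice is confirmed. Next I measure the shaft, then look over the fixture.

```bash
cat >> h.py <<'E'
def white(im,C,guess=(.473,.279,.04),smax=60,vmin=110):
    h=cv2.cvtColor(im,cv2.COLOR_RGB2HSV); m=((h[...,1]<smax)&(h[...,2]>vmin)).astype(np.uint8)
    m=cv2.morphologyEx(m,cv2.MORPH_OPEN,np.ones((5,5)))
    n,l,s,c=cv2.connectedComponentsWithStats(m); g=proj(C,guess)
    i=1+min(range(n-1),key=lambda i:np.linalg.norm(c[i+1]-g)+(1e4 if s[i+1,4]<300 else 0)); return (l==i).astype(np.uint8),s[i],c[i]
E
python3 - <<'E'
from h import *
L=[]
for f in('w1','w2'):
    im,C=wload(f); m,s,c=white(im,C)
    cn=max(cv2.findContours(m,cv2.RETR_EXTERNAL,cv2.CHAIN_APPROX_NONE)[0],key=cv2.contourArea)
    r=cv2.minAreaRect(cn); b=cv2.boxPoints(r); o=np.argsort(b[:,1]); e1=b[o[:2]].mean(0); e2=b[o[2:]].mean(0)
    print(f,s,np.round(r[1],1),e1,e2); L.append((C,e1,e2))
    A,B=plane(C,e1,.045),plane(C,e2,.045); d=A-B; print(np.round(A,4),np.round(B,4),'mid',np.round((A+B)/2,4),'len',np.linalg.norm(d),'yaw',np.degrees(np.arctan2(d[1],d[0])))
for k in(1,2): print(tri([(l[0],l[k]) for l in L]))
print('ctr',tri([(l[0],(l[1]+l[2])/2) for l in L]))
# fixture looks
r=np.radians
robot.movep([.50,-.11,.28],down(r(-75)));wsnap('f1')
robot.movep([.525,-.2,.28],down(r(-75)));wsnap('f2')
print(robot.get_clock())
E
```

```text
w1 [ 254   55   50  215 8256] [ 41.3 214.8] [283.49216  54.81857] [272.3967 269.3309]
[0.5083 0.3762 0.045 ] [0.4399 0.1795 0.045 ] mid [0.4741 0.2778 0.045 ] len 0.20831941505697757 yaw 70.82743569732243
w2 [ 274  124   48  150 5687] [ 39.9 149.9] [301.89383  124.592926] [291.92038 274.19467]
[0.5074 0.3741 0.045 ] [0.4578 0.2297 0.045 ] mid [0.4826 0.3019 0.045 ] len 0.15266716338003772 yaw 71.03493431188832
(array([0.50732991, 0.37435634, 0.055484  ]), np.float64(0.0004071022026080033))
(array([ 0.43170222,  0.1455861 , -0.08248329]), np.float64(0.02367733234624379))
ctr (array([ 0.47508324,  0.27073029, -0.1002065 ]), np.float64(0.005528187140512108))
4.725
```

View pics/f1.png

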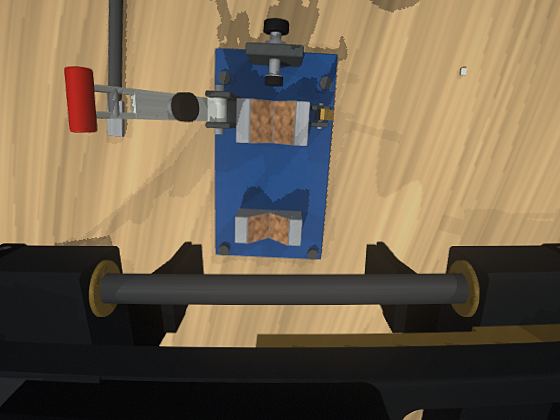

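View pics/f2.png

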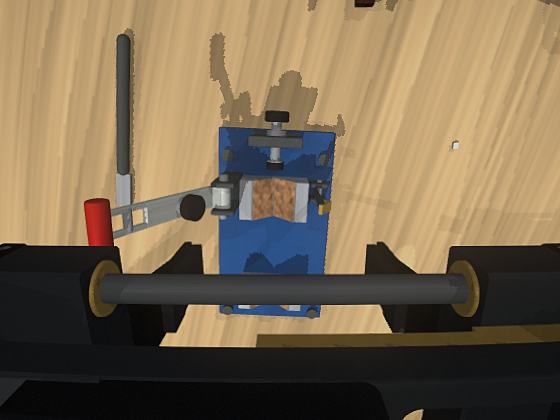

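f1 and f2 show the blue plate with corners at f1 (216,49), (337,54), (322,258), (217,252). The cork Vs are at (272,122) and (268,228), the plunger tip at (273,85), the red handle at (80,99), and the brass catch at (322,114).

```bash
python3 - <<'E'
from h import *
im,C=wload('w1')
A,B=plane(C,(283.49,54.82),.058),plane(C,(272.4,269.33),.058);d=A-B;print('shaft',(A+B)/2,np.linalg.norm(d),np.degrees(np.arctan2(d[1],d[0])))
S,D=cam('scene'),cam('side')
res={}
for f in('f1','f2'):
    im,C=wload(f); h=cv2.cvtColor(im,cv2.COLOR_RGB2HSV)
    blue=((h[...,0]>100)&(h[...,0]<125)&(h[...,1]>120)).astype(np.uint8); blue[(290 if f=='f1' else 318):]=0
    blue=cv2.morphologyEx(blue,cv2.MORPH_OPEN,np.ones((3,3)))
    pts=cv2.findNonZero(blue); hull=cv2.convexHull(pts); P=cv2.approxPolyDP(hull,8,True)[:,0].astype(float)
    W=np.array([plane(C,p,.012) for p in P]); print(f,'plate',P.tolist(),np.round(W[:,:2],4).tolist())
    hm=np.zeros_like(blue); cv2.fillConvexPoly(hm,hull,1)
    cork=((h[...,0]>3)&(h[...,0]<22)&(h[...,1]>90)&(hm>0)).astype(np.uint8); cork=cv2.morphologyEx(cork,cv2.MORPH_OPEN,np.ones((5,5)))
    n,l,s,c=cv2.connectedComponentsWithStats(cork)
    for i in range(1,n):
        if s[i,4]>300:
            r=cv2.minAreaRect(cv2.findNonZero((l==i).astype(np.uint8))); print(' cork',s[i],np.round(r[0],1),np.round(plane(C,r[0],.045),4),np.round(r[1],1),r[2])
            res.setdefault(f,[]).append(r[0])
    red=((h[...,0]<6)|(h[...,0]>174))&(h[...,1]>170)&(h[...,2]>80); ys,xs=np.nonzero(red); print(' red',xs.mean(),ys.mean(),xs.min(),xs.max(),ys.min(),ys.max())
c1=wload('f1')[1];c2=wload('f2')[1]
print('cork tri',tri([(c1,res['f1'][0]),(c2,res['f2'][0])]))
L=[]
for n,C in(('scene',S),('side',D)):
    im=cv2.imread(f'pics/{n}0.png')[:,:,::-1]; h=cv2.cvtColor(im,cv2.COLOR_RGB2HSV)
    red=((h[...,0]<6)|(h[...,0]>174))&(h[...,1]>170)&(h[...,2]>80)
    g=np.array({'scene':(192,172),'side':(346,213)}[n]); ys,xs=np.nonzero(red); k=np.hypot(xs-g[0],ys-g[1])<14
    L.append((C,(xs[k].mean(),ys[k].mean())))
L.append((c1,(80,99)))
print('handle',tri(L),tri(L[:2]))
for f,e in(('f1',(272.5,86)),('f2',(274,169.5))): print('plunger',plane(wload(f)[1],e,.062))
a,b=cv2.imread('pics/f1.png')[20:160,180:380],cv2.imread('pics/f2.png')[90:230,180:380]
cv2.imwrite('pics/crop.png',cv2.resize(np.hstack([a,b]),None,fx=2,fy=2,interpolation=2))
E
```

```text
shaft [0.47514032 0.27842636 0.058     ] 0.19980738426565145 70.82841125384392
f1 plate [[335.0, 54.0], [320.0, 258.0], [216.0, 247.0], [216.0, 49.0]] [[0.4791, -0.2724], [0.4206, -0.0126], [0.5658, 0.0094], [0.6198, -0.2406]]
 cork [250 100  23  43 919] [261.2 121.2] [ 0.5439 -0.1725  0.045 ] [21.6 42.3] 1.7899105548858643
 cork [273 101  22  43 868] [283.5 121.9] [ 0.5185 -0.1784  0.045 ] [20.6 42.4] 2.385944128036499
 cork [248 214  21  28 488] [258.  227.5] [ 0.516 -0.045  0.045] [27. 20.] 90.0
 cork [269 215  20  28 456] [278.3 228.5] [ 0.4908 -0.0504  0.045 ] [18.9 26.6] 3.1798300743103027
 red 79.32177615571776 98.93673965936739 65 94 67 131
f2 plate [[334.0, 133.0], [319.0, 313.0], [220.0, 308.0], [219.0, 128.0]] [[0.4776, -0.2723], [0.4216, -0.0181], [0.5655, 0.0119], [0.6205, -0.2406]]
 cork [253 180  21  39 755] [263. 199.] [ 0.5439 -0.1732  0.045 ] [38. 20.] 90.0
 cork [274 180  21  40 728] [283.9 199.5] [ 0.5188 -0.1793  0.045 ] [19.6 38.7] 2.602562189102173
 red 97.72336615935542 221.86839749328558 84 113 198 245
cork tri (array([ 0.54397285, -0.17242872,  0.04184451]), np.float64(8.688248112896086e-05))
handle (array([ 0.66081404, -0.15751627,  0.20432696]), np.float64(0.000419763117837229)) (array([ 0.66090958, -0.15710639,  0.20431422]), np.float64(0.00018011255827629906))
plunger [ 0.5399405  -0.21218136  0.062     ]
plunger [ 0.54009998 -0.21454221  0.062     ]
```

View pics/crop.png

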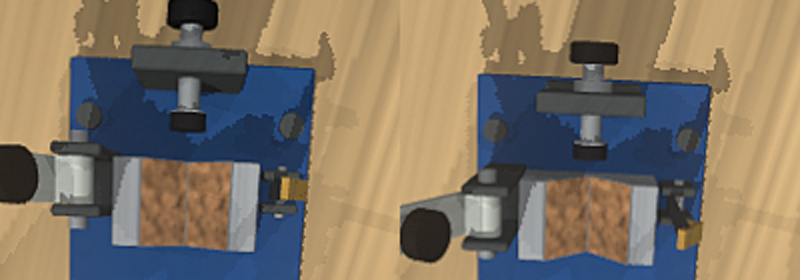

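```bash
cat >> h.py <<'E'
FY=np.radians(-77.7); ex=np.array([np.cos(FY),np.sin(FY),0]); ey=np.array([-ex[1],ex[0],0]); ez=np.array([0,0,1.]); seat=np.array([.5168,-.109,0])
def fx(x,y,z): return seat+x*ex+y*ey+z*ez
def tofx(p): d=np.array(p)-seat; return np.round([d@ex*1e3,d@ey*1e3,d[2]*1e3],2)
def ff(): f=np.array(robot.get_ft_force()); return np.round([f@ex,f@ey,f[2]],2)
E
python3 - <<'E'
from h import *
y=np.radians(-109.2); g=np.array([.4751,.2784,0])-.015*np.array([np.cos(y),np.sin(y),0])
robot.movep(g+[0,0,.12],down(y)); print(robot.get_clock(),robot.get_ft_force())
print(robot.move_straight(g+[0,0,.021],v=.1,force_limit=8), robot.get_eef_pos())
robot.move_gripper(0.35,5); print('w',robot.get_grip_width(),robot.get_ft_force())
robot.move_gripper(0.35,40); print('w',robot.get_grip_width(),robot.get_ft_force())
robot.move_straight(g+[0,0,.06],v=.06)
wsnap('held'); print(robot.get_grip_width(),robot.get_ft_force(),robot.get_wrist_torque(),robot.get_clock())
E
```

```text
6.6083 [ 0.25725449 -0.6425369   0.55547049]
False [0.48047945 0.29293788 0.02162716]
w 0.45705821759026005 [-2.85755683  2.01665598 -0.08892537]
w 0.45333288044214 [-4.83634406  2.5156976   1.85760831]
0.4473563841907724 [ 0.26678276 -0.44456505 -6.57814036] [ 0.15249414 -0.09373205  0.00093889] 9.6667
```

View pics/held.png

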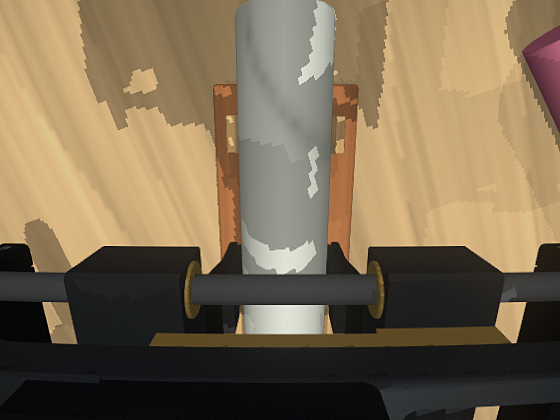

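The shaft is held centred in the jaws, with its far end at row ~2. Moving to the V-blocks and lowering under force watch.

```bash
python3 - <<'E'
from h import *
C=wload('held')[1]; p=np.load('pics/held.npz')['p']; e=plane(C,(286,2),.097); y=np.radians(-109.2)
print('far end tool x',(e-p)@np.array([np.cos(y),np.sin(y),0]))
p=robot.get_eef_pos(); robot.move_straight([p[0],p[1],.14],v=.15)
robot.movep(fx(-.019,0,.14),down(FY)); 
robot.move_straight(fx(-.019,0,.05),v=.1); robot.pause(.2); f0=ff(); print('free',f0,robot.get_clock(),tofx(robot.get_eef_pos()))
hit=robot.move_straight(fx(-.019,0,.031),v=.015,force_limit=5); print(hit,tofx(robot.get_eef_pos()),ff(),robot.get_wrist_torque(),robot.get_clock())
E
```

```text
far end tool x 0.11152369521855507
free [-0.15  0.35 -5.42] 13.0333 [-18.94   0.4   50.64]
True [-18.94   0.38  34.85] [-0.36  0.1   6.19] [ 0.16915361  0.03613415 -0.01113665] 13.9833
```

```bash
python3 - <<'E'
from h import *
robot.move_gripper(.6); robot.pause(.2); print('released',ff(),robot.get_grip_width())
robot.move_gripper(.3,5); print(ff()); robot.move_gripper(.3,30); robot.pause(.1); print('regrip',ff(),robot.get_grip_width(),tofx(robot.get_eef_pos()))
z=tofx(robot.get_eef_pos()); x=-.019; t=fx(0,z[1]/1e3,z[2]/1e3)
log=[]
robot.move_straight(t+(x+.004)*ex,v=.02); x+=.004; base=None
for i in range(30):
    x+=.0007; robot.move_straight(t+x*ex,v=.01); f=ff(); p=tofx(robot.get_eef_pos()); log.append((p[0],-f[0])); print(p,f)
    if i>=3 and base is None: base=np.median([l[1] for l in log])
    if base is not None and -f[0]>base+4: break
print(base,robot.get_clock(),robot.get_grip_width())
E
```

```text
released [ 0.14  0.05 -0.69] 0.6024404025484151
[-0.03  4.31 -1.99]
regrip [ 0.1   6.11 -2.45] 0.4511874429211713 [-19.31   0.12  33.4 ]
[-14.36   0.18  33.32] [-3.35  4.16 -3.26]
[-13.58   0.08  33.38] [-1.81  3.58 -3.03]
[-12.82   0.09  33.44] [-2.23  3.57 -2.82]
[-12.11   0.07  33.44] [-2.15  3.49 -2.38]
[-11.44   0.09  33.43] [-2.06  4.01 -1.78]
[-10.75   0.08  33.39] [-1.75  3.11 -1.96]
[-10.04   0.1   33.39] [-1.88  3.54 -2.97]
[-9.35  0.1  33.38] [-1.98  3.77 -3.11]
[-8.64  0.1  33.38] [-1.94  3.03 -2.46]
[-7.93  0.11 33.4 ] [-2.17  3.21 -2.73]
[-7.24  0.1  33.38] [-2.15  3.8  -3.72]
[-6.55  0.12 33.39] [-2.28  2.97 -2.14]
[-6.    0.12 33.39] [-3.76  4.25 -2.92]
[-5.55  0.1  33.36] [-5.17  2.27 -2.36]
[-5.09  0.15 33.33] [-5.98  3.08 -2.61]
[-4.62  0.16 33.32] [-6.9   3.8  -2.59]
2.19 19.8667 0.4493231097609729
```

```bash
python3 - <<'E'
from h import *
p=tofx(robot.get_eef_pos()); t=fx(0,.0002,.0348-.001)
x=-.0038
for i in range(12):
    f=ff(); p=tofx(robot.get_eef_pos()); print(round(x*1e3,2),p,f)
    if -f[0]>10.6 or p[0]>-2.8: break
    x+=.0005; robot.move_straight(t+x*ex,v=.01)
robot.pause(.2); print(ff(),tofx(robot.get_eef_pos()))
a,_=wsnap('pre'); 
robot.move_gripper(.5,5); robot.move_gripper(.62); robot.pause(.3); print('rel',ff(),tofx(robot.get_eef_pos()),robot.get_grip_width(),robot.get_clock()); b,_=wsnap('post')
cv2.imwrite('pics/prepost.png',cv2.resize(np.hstack([a[0:300,150:410],b[0:300,150:410]])[:,:,::-1],None,fx=1.5,fy=1.5))
E
```

```text
-3.8 [-4.62  0.16 33.32] [-6.9   3.8  -2.59]
-3.3 [-4.30e+00 -2.00e-02  3.35e+01] [-7.14  3.14 -2.27]
-2.8 [-4.000e+00 -1.000e-02  3.346e+01] [-9.42  3.81 -3.16]
-2.3 [-3.680e+00 -2.000e-02  3.345e+01] [-9.46  3.63 -2.04]
-1.8 [-3.350e+00  3.000e-02  3.344e+01] [-10.62   4.09  -2.37]
[-11.28   3.1   -3.03] [-3.38  0.04 33.44]
rel [ 0.04  0.9  -0.18] [-1.81  0.24 33.8 ] 0.6224758407553547 22.3417
```

View pics/prepost.png

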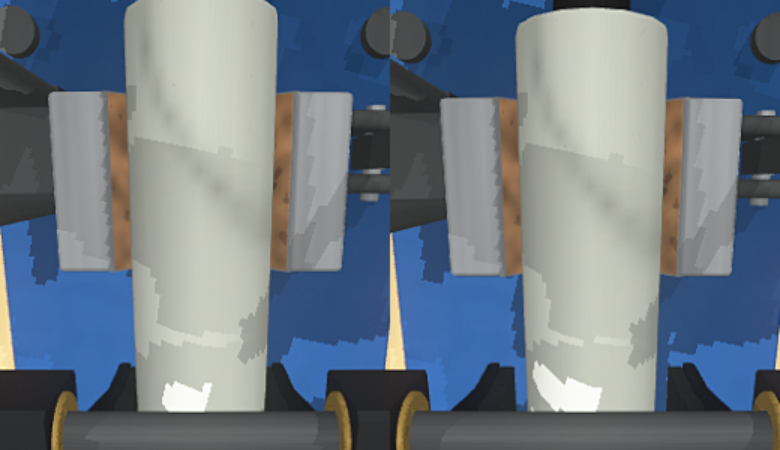

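Release let the shaft spring back about 1–2 mm against the friction, and the plunger still bears on the end (post view, top centre). The shaft is centred, with equal cork strips on both sides. Next is the strap, swung with closed fingers behind the handle.

```bash
cat >> h.py <<'E'
hx=.0785
def hnd(q): return -(.144*np.cos(q)-.012*np.sin(q))+.056, .144*np.sin(q)+.012*np.cos(q)+.080
E
python3 - <<'E'
from h import *
b,r=tri([(wload('f1')[1],(327,114.5)),(wload('f2')[1],(324.5,207))]); print('brass',tofx(b),r,'handle meas',tofx([.6608,-.1575,.2043]),hnd(2.028))
p=tofx(robot.get_eef_pos())/1e3
robot.move_straight(fx(p[0],p[1],.12),v=.12)
a,_=wsnap('up')
robot.move_gripper(0,20)
Q=down(FY+np.pi/2)
robot.move_straight(fx(p[0],.03,.27),v=.25)
robot.movep(fx(hx,.165,.27),Q)
robot.move_straight(fx(hx,.165,.192),v=.15); print(robot.get_clock(),tofx(robot.get_eef_pos()),ff())
for q in np.linspace(2.028,.95,8):
    y,z=hnd(q); robot.move_straight(fx(hx,y+.0185,z-.011),v=.1); print(round(q,2),tofx(robot.get_eef_pos()),ff())
print(robot.get_clock())
wsnap('sw'); snap('side','side1')
cv2.imwrite('pics/side1c.png',cv2.resize(cv2.imread('pics/side1.png')[160:330,200:420],None,fx=3,fy=3))
E
```

```text
brass [ 77.44 -55.46 106.13] 0.00017469723924586265 handle meas [ 78.06 130.36 204.3 ] (np.float64(0.13033494852202349), np.float64(0.20391253136074702))
27.3167 [ 78.78 165.52 193.16] [0.03 1.13 0.1 ]
2.03 [ 78.76 149.2  194.85] [ 0.12 -0.03  0.22]
1.87 [ 78.57 129.01 203.37] [0.95 0.92 0.45]
1.72 [ 78.43 106.91 209.08] [ 0.33 -0.44 -0.07]
1.57 [ 78.49  85.22 212.74] [ 0.18  0.49 -0.09]
1.41 [ 78.5   63.26 212.95] [ 0.05  0.01 -0.22]
1.26 [ 78.48  41.42 209.61] [ 0.18  0.76 -0.14]
1.1 [ 78.51  20.34 202.94] [-0.36  0.09 -0.76]
0.95 [ 78.53   0.5  193.11] [-0.18  0.25  0.55]
30.25
```

View pics/side1c.png

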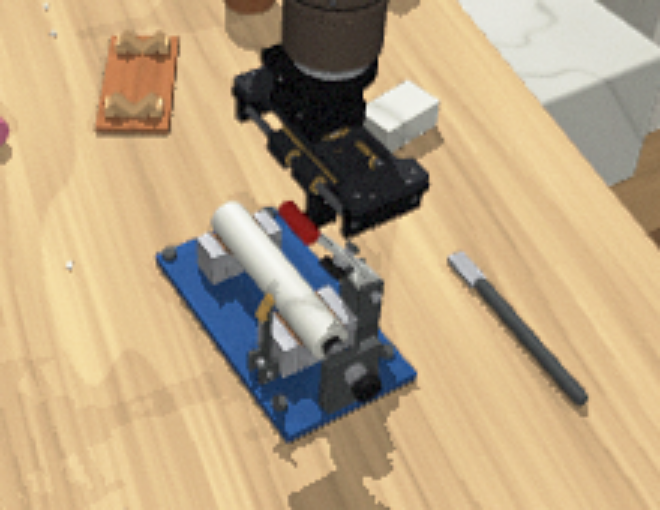

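The strap has swung to about 0.95 rad, with the red handle above the shaft and the shaft in the V. Now I press from above along the arc.

```bash
python3 - <<'E'
from h import *
y,z=hnd(.95)
robot.move_straight(fx(hx,.004,.235),v=.2); robot.move_straight(fx(hx,y-.002,.235),v=.2)
for q in [.95,.8,.65,.5,.38,.28]:
    y,z=hnd(q); robot.move_straight(fx(hx,y-.003,z+.0085),v=.08)
    print(round(q,2),tofx(robot.get_eef_pos()),ff())
mx=0
for q in np.arange(.24,-.055,-.02):
    y,z=hnd(q); robot.move_straight(fx(hx,y-.003,z+.0085),v=.03); f=ff(); print(round(q,2),tofx(robot.get_eef_pos()),f); 
    if f[2]>24: break
robot.pause(.2); print(ff(),tofx(robot.get_eef_pos()),robot.get_clock())
E
```

```text
0.95 [ 78.49 -20.77 212.13] [0.08 0.51 0.46]
0.8 [ 78.56 -38.77 200.36] [-0.49  0.91 -0.08]
0.65 [ 78.58 -54.23 185.15] [-0.08  0.34  0.32]
0.5 [ 78.53 -67.53 167.93] [0.35 0.74 0.2 ]
0.38 [ 78.54 -76.19 152.98] [ 0.16 -0.2  -0.33]
0.28 [ 78.49 -82.13 139.68] [0.65 0.55 0.23]
0.24 [ 78.45 -84.08 134.28] [ 0.36 -0.72 -0.01]
0.22 [ 78.53 -84.92 131.59] [0.27 0.84 1.09]
0.2 [ 78.52 -85.83 128.75] [0.35 0.29 0.14]
0.18 [ 78.48 -86.74 125.84] [ 0.06 -1.2   1.76]
0.16 [ 78.44 -87.53 122.99] [ 1.   -0.11  0.58]
0.14 [ 78.4  -88.08 120.22] [ 0.76 -0.21  0.68]
0.12 [ 78.41 -88.7  117.42] [ 0.45 -1.35  1.37]
0.1 [ 78.42 -89.29 114.63] [ 0.61 -1.42  2.08]
0.08 [ 78.48 -89.35 111.74] [-0.25 -0.14  0.41]
0.06 [ 78.57 -89.72 109.16] [-0.92 -0.3   2.21]
0.04 [ 78.54 -90.3  106.24] [-0.3  -0.66  2.14]
0.02 [ 78.58 -90.75 103.44] [-0.75 -0.96  4.13]
0.0 [ 78.6  -91.09 100.94] [-0.46 -1.54  6.36]
-0.02 [ 78.6  -91.45  98.26] [-1.79 -2.47  7.79]
-0.04 [ 78.65 -91.67  96.05] [-2.35 -4.45 13.12]
[-2.82 -3.37 12.63] [ 78.65 -91.64  96.08] 37.4
```

```bash
python3 - <<'E'
from h import *
p=tofx(robot.get_eef_pos())/1e3
z=.0945
for i in range(8):
    z-=.0007; robot.move_straight(fx(hx,-.0911,z),v=.02); f=ff(); print(round(z*1e3,1),tofx(robot.get_eef_pos()),f)
    if f[2]>22: break
robot.move_straight(fx(hx,-.095,.16),v=.1); robot.move_straight(fx(-.09,-.06,.24),v=.25,attitude=down(FY))
a,_=wsnap('end1'); b=snap('side','side2'); print(robot.get_clock(),ff())
cv2.imwrite('pics/end.png',np.hstack([a[0:300,130:430],cv2.resize(b[220:320,240:350],(330,300),interpolation=cv2.INTER_CUBIC)])[:,:,::-1])
E
```

```text
93.8 [ 78.67 -91.6   95.9 ] [-2.24 -5.64 17.29]
93.1 [ 78.71 -91.62  95.75] [-5.4  -6.34 22.57]
40.5417 [ 0.46 -0.67 -0.12]
```

View pics/end.png

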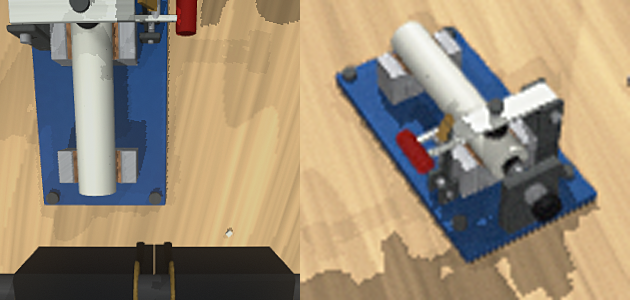

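The handle went solid at 22 N, and the strap stays level over the shaft after release. One close look at the catch and stop follows.

```bash
python3 - <<'E'
from h import *
robot.movep(fx(.03,-.01,.18),down(FY)); a,C=wsnap('end2')
cv2.imwrite('pics/end2c.png',cv2.resize(a[0:250,130:430],None,fx=2.4,fy=2.4,interpolation=cv2.INTER_CUBIC)[:,:,::-1]); print(robot.get_clock(),[np.round(proj(C,fx(x,0,.06))) for x in(.107,.11,.137)])
E
```

```text
41.2167 [array([271., 115.]), array([271., 112.]), array([270.,  77.])]
```

View pics/end2c.png

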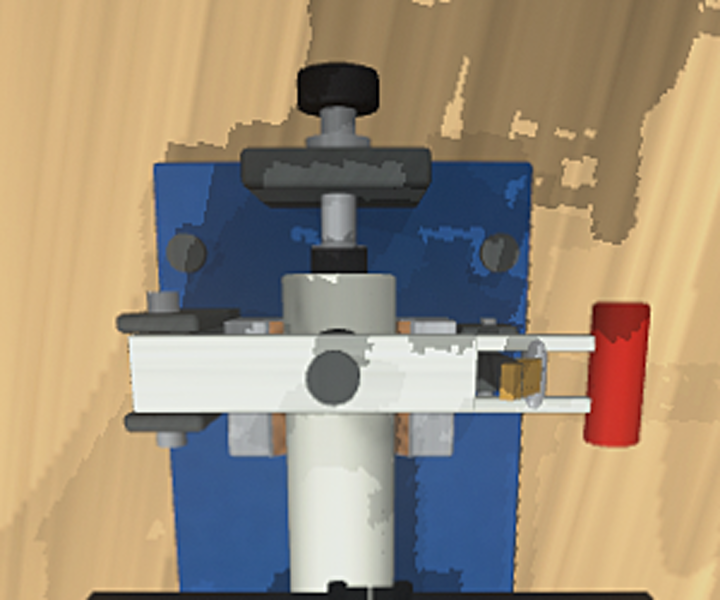

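```bash
python3 - <<'E'
from h import *
for f,e in(('f1',(272.5,86)),('f2',(274,169.5))): print('plunger',tofx(plane(wload(f)[1],e,.0643)))
# same features by crop: f1/f2 tip edge and stop plate near edge; end2
C=wload('end2')[1]; print('shaft end',tofx(plane(C,(270.8,272/2.4),.0743)),'plate edge',tofx(plane(C,(270,189/2.4),.078)))
C0=wload('post')[1]; print('shaft end post',tofx(plane(C0,(150+(591-390)/1.5,12/1.5),.0743)))
L=[]
for n,C in(('end2',C),('side2',cam('side'))):
    im=cv2.imread(f'pics/{n}.png')[:,:,::-1]; h=cv2.cvtColor(im,cv2.COLOR_RGB2HSV)
    red=((h[...,0]<6)|(h[...,0]>174))&(h[...,1]>170)&(h[...,2]>80); g=proj(C,fx(hx,-.088,.09)); ys,xs=np.nonzero(red); k=np.hypot(xs-g[0],ys-g[1])<40
    L.append((C,(xs[k].mean(),ys[k].mean())))
X,r=tri(L); print('handle',tofx(X),r,'model q=.01',hnd(.01))
for n,b in(('scene','scene0'),('side','side0')):pass
E
```

```text
plunger [105.53   0.51  64.3 ]
plunger [108.42   0.2   64.3 ]
shaft end [108.32  -0.71  74.3 ] plate edge [133.48  -0.49  78.  ]
shaft end post [ 1.0657e+02 -3.0000e-02  7.4300e+01]
handle [ 77.32 -88.37  93.16] 0.000368586504752386 model q=.01 (np.float64(-0.08787280205998979), np.float64(0.09343937600511998))
```

```bash
python3 - <<'E'
from h import *
robot.move_straight(fx(.0,-.01,.26),v=.2); robot.sign_off(); print(robot.get_clock())
E
```

```text
the job is handed in; nothing more can be done
the job is handed in; nothing more can be done
```

The shaft is in the V-blocks and against the stop, with the strap closed and latched over it. I handed the job in at about 42 s. One thing is less certain than asked: after I let go, the shaft sprang back, so the plunger may now be in less than the 1.5 mm you call a firm bearing.

- **Pick and place:** I gripped the white shaft from the rack and set it down until it touched at about the expected height, with almost no sideways force.
- **Stop:** I slid it until the force rose from about 2 N to 11 N in total. By my estimate that put the plunger 2.5–2.8 mm in, well short of jamming. On release the shaft came back about 1–2 mm, leaving roughly 1 mm of plunger travel. The last close view shows the end still against the plunger. The camera positions of shaft end and plunger agree, but only to about 1.5 mm. I did not push it again once clamped, to avoid jamming the stop.
- **Strap:** I swung it over with closed fingers and pressed the handle until it went solid, at about 22 N. I felt no clear snap on the way down. After release the handle measured 93.2 mm high, against 93.4 mm expected when latched, and the brass nose sits over the pin in the close view.
- **Centring and the rest:** The cork showed evenly on both sides of the shaft. I did not touch the pink and yellow look-alikes or the other tools and stones.

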